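Unlock the toy keeper and slide its lid open

ROBOT

A 7-joint arm with a two-finger parallel gripper is mounted at the origin on the work surface. World frame = base frame: x ahead of the robot, y to its left, z up, the work surface at z = 0. Lengths are in m, angles in rad, forces in N, time in s.
With the tool pointing down it reaches from about 0.35 to 0.9 m from the base axis. Payload 8.1 kg.
Tool frame: the origin (TCP) lies at the very end of the fingers, on their centre line; the grasp point (between the pads) lies 19 mm behind it; z points along the fingers, y is the direction in which the jaws open and shut (so a half turn about z gives the same grasp; the last joint's range is limited). The gripper opens to 85 mm and grips with 20 to 120 N. Pads are 22 mm wide; open, the fingers measure 114 mm over their backs; the gripper's body (76 mm by 85 mm) begins 54 mm behind the grasp point. The pads swing forward as they close: fully open they stand 13 mm farther back than shut.
Start: joints at [-1.254, 0.434, 0.025, 1.573, -0.012, 1.134, -0.075], TCP at [0.255, 0.571, 0.231] pointing down, gripper open.
Joint ranges: [-2.62, 2.62], [-0.44, 2.09], [-1.27, 1.32], [0.08, 2.57], [-1.32, 4.46], [0.12, 2], [-2.74, 2.74]. Speed limits (rad/s): [2.22, 2.22, 3.01, 3.01, 3.14, 3.14, 3.14].

INTERFACE

Orientations are given as a unit quaternion [x, y, z, w].
In Python, from rig import ctrl gives the robot as it stands. The module is installed in compiled form; this text tells all that it offers.
- The arm moves only by the tool arm_command, never from a script. Its argument "motion" is a list that holds one entry, the list of rows, each a list of 7 numbers: the shift along the world's x, y, z in units of 300 mm (1.0 is 300 mm), then the turn, a rotation vector about the world's x, y, z in units of pi/2 rad (1.0 is pi/2 rad), then the closure, from -1 (fully open) to 1 (shut), so that 0 is half open. A call has 1 to 10 rows; each row is the pose to reach, as a shift and turn from the pose commanded when the call began; what a row does not reach only later rows make up. A row lasts 1/10 s, in which the tool goes at most 50 mm and 8.59 degrees, less where a joint would pass 70% of its speed; a pose out of reach is approached as far as the arm can. A call with a number of a shift or a turn outside -1 to 1 is refused whole. A call with a gripper value outside its range is refused whole. The fingers move at their own pace and stop on an object; "force" is the grip in N (left out, the last holds). Time passes only in rows, so rows that repeat a pose let the fingers close. It gives the time, the measured TCP pose, the force and the opening at its end, in the units of the state.
- ctrl.observe(): the state, without advancing time (a new reading comes with each control period).
- ctrl.read_camera(name): name is "side" or "top" or "wrist"; returns the picture (400x640x3 uint8, red, green, blue); there is no depth.
- ctrl.camera_info(name): a dict with "vfov" (degrees; the focal length in pixels is half the picture's height over the tangent of half this angle, whatever the lens; pixels are square), "cx", "cy" (the principal point, pixels), "distortion" ([k1, k2, p1, p2, k3] as OpenCV has them; the pictures are not rectified), "rvec" (rotation vector, rad) and "tvec" (3), from world to camera coordinates, as OpenCV has them; the wrist camera has in their place "mount" (4x4, takes a point from camera to tool coordinates, whose origin is the TCP and whose axes are the flange's). Camera axes: x right, y down, z forward; pixel columns grow to the right and rows downward; lengths in m; the calibration is good to about 2 mm. A picture is of the moment at which its call begins: read the wrist's pose just before it. camera_info takes no time and is no camera call.
- ctrl.hand_in(): hands the job in, once; it reports no verdict.
The state is a dict: "time_s": time; "qpos": joint angles; "dq": joint speeds; "tau": joint torques, N m; "tool_pos": TCP position; "tool_rot": TCP orientation; "contact_force": force on the tool from outside, world axes, zero at the start; "torque": the same for the moment, N m; "width": finger opening in m.
Only numpy, scipy, OpenCV 4.12 (cv2) and the standard library are available. Lean on these libraries where they do the work, as an engineer would, in place of code of your own. Each camera call takes 0.05 s, during which the arm holds its last target. There are 200 camera calls.

TASK

Open the birch toy keeper: draw its small metal lock slide fully out, away from the lid, then slide the lid all the way open along its rails and let go. Do not knock or shift the white bead cluster standing nearby.

Things in the scene. Friction and masses are not known exactly. Their poses are not given: they have to be found in the camera images.
- keeper: Fixed low birch box, 130 (x) x 300 (y) mm, 50 mm high, on the work surface; origin at the centre of its underside. x points across it, away from the robot (yaw up to 0.4 rad either way), y along the two lid rails, z up. A ledge 50 mm high juts out 100 mm from its front (-x) long side and carries the lock slide; the lid lies on top between rails that rise to 62 mm.
- lock_tab (a point): Centre of the top face of the lock slide's tab, 88 mm above the work surface; axes as the keeper's. The lock is a bare steel bolt 14 mm wide, lying on the ledge between guides that rise to 59 mm; its tab, 24 (x) x 14 (y) mm, stands 28 mm above the bolt, free on all sides. The front lid rail (62 mm high) is 13 mm beyond it. Drawn along -x, away from the lid, it is freed.
- lock (a joint): Travel of the lock slide in m: 0 locked, 0.040 drawn fully out (tab moved 40 mm along -x). Up to about 0.025 its tongue stands in the lid's path. About 1.5 N moves it; it stays where it is left. Starts between 0 and 0.004.
- lid_pull (a point): Centre of the top face of the wooden pull bar on the lid, 86 mm above the work surface; axes as the keeper's. The bar is 60 (x) x 14 (y) mm and stands 28 mm above the lid, a translucent blue plastic plate 112 (x) x 143 (y) mm, 8 mm thick, its top 58 mm high. The lid opens along +y.
- lid (a joint): Travel of the lid in m: 0 closed, 0.120 fully open (pull bar moved 120 mm along +y). While the lock is in, the lid stops after about 0.006. About 1.5 N moves it; it stays where it is left. Starts between 0 and 0.003.
- beads: Bystander, loose: white ceramic beads on a short upright wooden dowel with a round wooden foot of 64 mm diameter, 97 mm tall; origin at the centre of its underside, z up. It stands beside the keeper, at least 60 mm off. A coral star, a small chrome fidget slider and a wooden rainstick lie about too.

How it is judged:
On the way, in this order (a step that is already met when the one before it is completed fails the run):
1. the lock slide is drawn out (at least 28 mm of its 40 mm) while the lid is still closed (within 15 mm) (value of joint lock above 0.028 m and value of joint lid below 0.015 m), for 0.1 s.
2. the lid is slid open to within 15 mm of its end (value of joint lid above 0.105 m), for 0.1 s.
At the end, for the whole second after the job is handed in: The lid is at rest within 15 mm of fully open (travel over 105 of 120 mm) and the lock slide is still out (over 25 of 40 mm) (value of joint lid above 0.105 m and value of joint lock above 0.025 m and velocity of joint lid between -0.01 and 0.01 m/s); the robot touches nothing.
It fails at once if the bead cluster is shifted more than 20 mm or tipped more than 0.3 rad (distance of beads from where it was at the start of the episode above 0.02 m or angle between beads's own z axis and vertical above 0.3 rad).
It also fails if it takes over 45 s, if anything falls off the work surface, if the arm or the gripper's body presses on something with over 40 N, if the wrist force passes 120 N, or if a joint passes its speed limit or range.

## Working session

There is one attempt and no reset: what is moved stays moved. The work goes in short steps, Python scripts to look and compute and a tool call to move; the robot and the scene stay as the last step left them, time stands still between calls to the robot, and variables do not carry over. Pictures are saved under pics/ and viewed, about 8 in all and at most 12, crops included, and the job is handed in when it is done.

Besides the shell and the picture viewer there is one more tool, called after "Request:" in YAML: its name, and indented under it one key for each argument. arm_command: Moves the arm, as the interface text tells. Shifts and turns lie within -1 to 1; 1 stands for 300 mm of shift or pi/2 rad of turn. Its arguments: {"type":"object","properties":{"motion":{"type":"array","items":{"type":"array","items":{"type":"array","items":{"type":"number"}}}},"force":{"type":"number"}},"required":["motion"]}

```bash
mkdir -p pics
cat > h.py <<'E'
import numpy as np, cv2
from scipy.spatial.transform import Rotation as R
from rig import ctrl
def cam(n):
    i=ctrl.camera_info(n); f=200/np.tan(np.radians(i['vfov'])/2)
    K=np.array([[f,0,i['cx']],[0,f,i['cy']],[0,0,1.]]); d=np.array(i['distortion'],float)
    if 'mount' in i:
        s=ctrl.observe(); T=np.eye(4); T[:3,:3]=R.from_quat(s['tool_rot']).as_matrix(); T[:3,3]=s['tool_pos']
        E=np.linalg.inv(T@np.array(i['mount'])); Rm,t=E[:3,:3],E[:3,3]
    else: Rm=cv2.Rodrigues(np.array(i['rvec'],float))[0]; t=np.array(i['tvec'],float).ravel()
    return K,d,Rm,t
def ray(c,uv,z):
    K,d,Rm,t=c; p=cv2.undistortPoints(np.array([[uv]],float),K,d)[0,0]
    o=-Rm.T@t; v=Rm.T@np.array([p[0],p[1],1]); return o+v*(z-o[2])/v[2]
def proj(c,P):
    K,d,Rm,t=c; return cv2.projectPoints(np.array(P,float).reshape(-1,3),cv2.Rodrigues(Rm)[0],t,K,d)[0][:,0]
def snap(n,f):
    c=cam(n); im=ctrl.read_camera(n); cv2.imwrite('pics/'+f,im[:,:,::-1]); return c,im
E
python3 - <<'E'
from h import *
for n in('top','side'): snap(n,n+'0.png')
s=ctrl.observe(); print(s['time_s'],s['tool_pos'],s['tool_rot'],s['width'],s['contact_force'])
E
```

```text
0.1 [0.25459425 0.57031157 0.23061235] [ 2.08392319e-01  9.78045070e-01 -6.89392207e-04 -8.01202482e-05] 0.08535532538345841 [-0.70838869 -0.16037109  0.71701497]
```

View pics/top0.png

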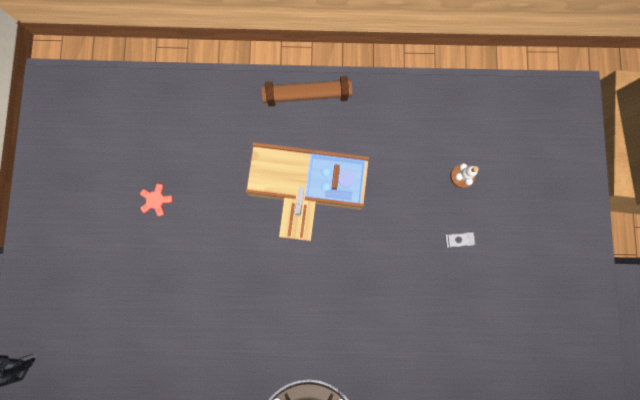

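View pics/side0.png

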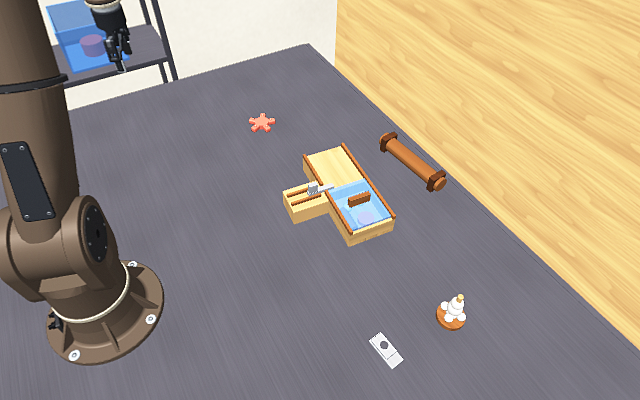

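The top view shows the keeper with corners near (253,144), (368,157), (363,207) and (248,192). The lock tab is around (299,208), the pull bar around (336,177) and the beads around (463,176), well to the right (-y). The side view agrees.

Run:
```python
from h import *
c=cam('top'); im=cv2.imread('pics/top0.png')
for n,uv,z in [('c1',(253,144),.06),('c2',(368,157),.06),('c3',(363,208),.06),('c4',(248,192),.06),('tab',(299,208),.088),('pull',(336,177),.086),('beads',(463,176),.02)]: print(n,ray(c,uv,z).round(3))
cv2.imwrite('pics/crop0.png',cv2.resize(im[130:255,235:385],None,fx=4.8,fy=4.8,interpolation=cv2.INTER_CUBIC))
```

```text
c1 [0.721 0.154 0.06 ]
c2 [ 0.693 -0.142  0.06 ]
c3 [ 0.561 -0.129  0.06 ]
c4 [0.596 0.162 0.06 ]
tab [0.554 0.031 0.088]
pull [ 0.634 -0.059  0.086]
beads [ 0.656 -0.4    0.02 ]
```

View pics/crop0.png

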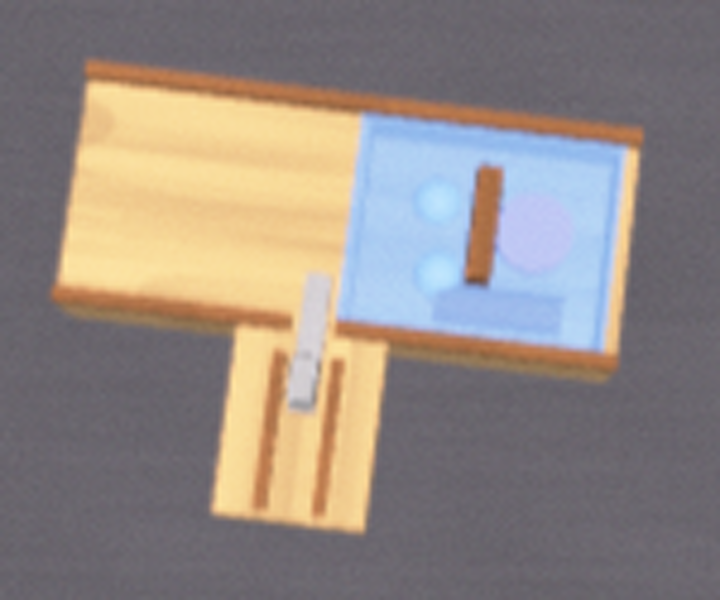

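Request:
arm_command:
  motion:
    - [[0.05,-0.09,0,0,0,0.02,-1],[0.1,-0.18,0,0,0,0.04,-1],[0.15,-0.27,0,0,0,0.06,-1],[0.2,-0.36,0,0,0,0.08,-1],[0.25,-0.45,0,0,0,0.1,-1],[0.3,-0.54,0,0,0,0.12,-1],[0.35,-0.63,0,0,0,0.14,-1],[0.4,-0.72,0,0,0,0.16,-1],[0.45,-0.81,0,0,0,0.18,-1],[0.5,-0.9,0,0,0,0.2,-1]]

```text
time_s: 1.1
tool_pos: [0.405, 0.2994, 0.2311]
tool_rot: [0.052, 0.999, -0.0, -0.0]
contact_force: [1.7, 0.5, -0.1]
width: 0.0851
```

Request:
arm_command:
  motion:
    - [[0.05,-0.09,0,0,0,0,-1],[0.1,-0.18,0,0,0,0,-1],[0.15,-0.27,0,0,0,0,-1],[0.2,-0.36,0,0,0,0,-1],[0.25,-0.45,0,0,0,0,-1],[0.3,-0.54,0,0,0,0,-1],[0.35,-0.63,0,0,0,0,-1],[0.4,-0.72,0,0,0,0,-1],[0.45,-0.81,0,0,0,0,-1],[0.5,-0.9,0,0,0,0,-1]]

```text
time_s: 2.1
tool_pos: [0.555, 0.0296, 0.231]
tool_rot: [0.053, 0.999, -0.0, -0.0]
contact_force: [0.3, 0.4, -0.6]
width: 0.0858
```

Run:
```python
from h import *
snap('wrist','w1.png')
s=ctrl.observe(); print(s['time_s'],s['tool_pos'],s['tool_rot'],R.from_quat(s['tool_rot']).as_matrix()[:,1])
```

```text
2.15 [0.55707438 0.02364379 0.23118137] [ 5.56096044e-02  9.98451044e-01 -1.61936535e-03  6.79197856e-04] [ 0.11104913  0.9938099  -0.00315817]
```

View pics/w1.png

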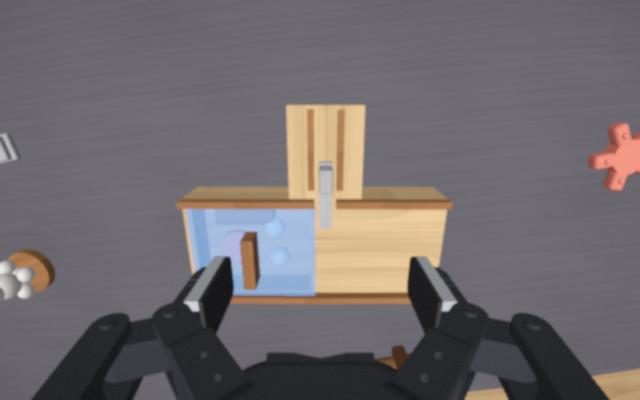

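The wrist view shows the keeper's edges level with the picture, so the jaws are aligned. The tab's top is about (326,180), the pull top about (248,261), and the beads are far left at (20,275).

Run:
```python
from h import *
c=cam('wrist'); im=cv2.imread('pics/w1.png')
for n,uv,z in [('tab',(326,180),.088),('tabN',(326,167),.088),('tabF',(326,193),.088),('pull',(248,261),.086),('r1',(180,204),.062),('r2',(450,204),.062),('led1',(288,105),.05),('led2',(363,105),.05)]: print(n,ray(c,uv,z).round(4))
s=ctrl.observe(); print(s['time_s'],s['tool_pos'])
cv2.imwrite('pics/w1c.png',cv2.resize(im[150:300,220:345],None,fx=4.6,fy=4,interpolation=cv2.INTER_CUBIC))
```

```text
tab [0.552  0.0304 0.088 ]
tabN [0.5393 0.0318 0.088 ]
tabF [0.565  0.0291 0.088 ]
pull [ 0.6318 -0.0615  0.086 ]
r1 [ 0.5679 -0.1308  0.062 ]
r2 [0.6001 0.1611 0.062 ]
led1 [ 4.795e-01 -1.000e-04  5.000e-02]
led2 [0.4879 0.0756 0.05  ]
2.15 [0.55707438 0.02364379 0.23118137]
```

View pics/w1c.png

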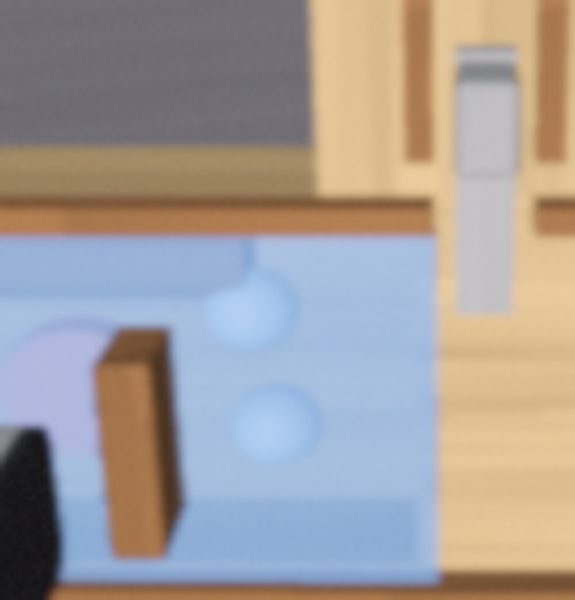

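Request:
arm_command:
  motion:
    - [[0,0,-0.1,0,0,0,-1],[0,0,-0.2,0,0,0,-1],[0,0,-0.3,0,0,0,-1],[0,0,-0.4,0,0,0,-1],[0,0,-0.48,0,0,0,-1],[0,0,-0.52,0,0,0,-1],[0,0,-0.545,0,0,0,-1],[0,0,-0.545,0,0,0,-1]]

```text
time_s: 2.95
tool_pos: [0.5546, 0.0308, 0.0675]
tool_rot: [0.053, 0.999, -0.0, -0.0]
contact_force: [-0.1, 0.1, -0.0]
width: 0.085
```

Request:
arm_command:
  motion:
    - [[0,0,0,0,0,0,0],[0,0,0,0,0,0,0.4],[0,0,0,0,0,0,0.7],[0,0,0,0,0,0,1],[0,0,0,0,0,0,1],[0,0,0,0,0,0,1],[0,0,0,0,0,0,1],[0,0,0,0,0,0,1]]
  force: 30

```text
time_s: 3.75
tool_pos: [0.5558, 0.0345, 0.0687]
tool_rot: [0.051, 0.999, 0.002, 0.001]
contact_force: [0.2, 11.1, 4.1]
width: 0.0128
```

Request:
arm_command:
  motion:
    - [[0,0.012,0,0,0,0,1],[-0.02,0.014,0,0,0,0,1],[-0.04,0.016,0,0,0,0,1],[-0.06,0.019,0,0,0,0,1],[-0.08,0.021,0,0,0,0,1],[-0.1,0.023,0,0,0,0,1],[-0.115,0.025,0,0,0,0,1],[-0.126,0.026,0,0,0,0,1],[-0.126,0.026,0,0,0,0,1],[-0.126,0.026,0,0,0,0,1]]

```text
time_s: 4.75
tool_pos: [0.5192, 0.0386, 0.0687]
tool_rot: [0.053, 0.999, 0.0, 0.002]
contact_force: [6.1, 0.7, 1.3]
width: 0.0132
```

Request:
arm_command:
  motion:
    - [[0,0,0,0,0,0,0.5],[0,0,0,0,0,0,0],[0,0,0,0,0,0,0],[0,0,0,0,0,0,0],[0,0,0.08,0,0,0,0],[0,0,0.2,0,0,0,0],[0,0,0.35,0,0,0,0],[0,0,0.5,0,0,0,0],[0,0,0.5,0,0,0,0],[0,0,0.5,0,0,0,0]]

```text
time_s: 5.75
tool_pos: [0.5173, 0.0387, 0.2188]
tool_rot: [0.053, 0.999, 0.0, 0.001]
contact_force: [-0.3, 0.5, -0.9]
width: 0.0426
```

Run:
```python
from h import *
snap('wrist','w2.png')
s=ctrl.observe(); print(s['time_s'],s['tool_pos'],s['width'])
```

```text
5.8 [0.51649423 0.03856478 0.21751168] 0.042682797207047325
```

View pics/w2.png

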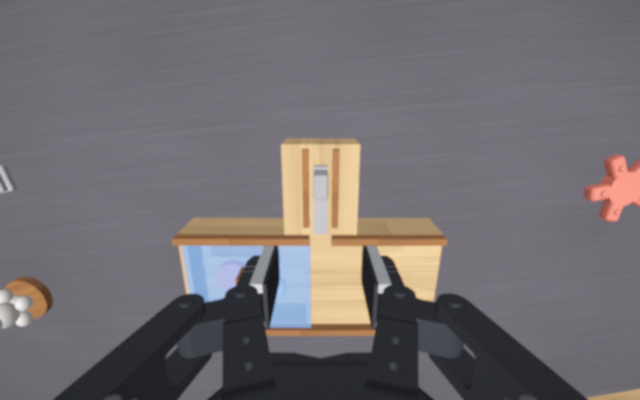

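The wrist view confirms the lock is out: the tab is at (320,185) and the tongue ends at row 236, short of the lid rail. Next is the pull bar.

Request:
arm_command:
  motion:
    - [[0.1,-0.08,0,0,0,0,-1],[0.2,-0.16,0,0,0,0,-1],[0.3,-0.24,0,0,0,0,-1],[0.387,-0.317,0,0,0,0,-1],[0.387,-0.317,-0.1,0,0,0,-1],[0.387,-0.317,-0.22,0,0,0,-1],[0.387,-0.317,-0.34,0,0,0,-1],[0.387,-0.317,-0.44,0,0,0,-1],[0.387,-0.317,-0.5,0,0,0,-1],[0.387,-0.317,-0.5,0,0,0,-1]]

```text
time_s: 6.8
tool_pos: [0.6295, -0.0563, 0.0632]
tool_rot: [0.053, 0.999, -0.0, -0.004]
contact_force: [-0.2, 0.2, -0.2]
width: 0.0857
```

Request:
arm_command:
  motion:
    - [[0,0,0,0,0,0,0],[0,0,0,0,0,0,0.4],[0,0,0,0,0,0,0.7],[0,0,0,0,0,0,1],[0,0,0,0,0,0,1],[0,0,0,0,0,0,1],[0,0,0,0,0,0,1],[0,0,0,0,0,0,1]]
  force: 30

```text
time_s: 7.6
tool_pos: [0.6334, -0.0566, 0.0686]
tool_rot: [0.053, 0.999, 0.0, 0.0]
contact_force: [-2.2, 1.4, 6.0]
width: 0.0128
```

Request:
arm_command:
  motion:
    - [[0.003,0.025,0,0,0,0,1],[0.008,0.07,0,0,0,0,1],[0.013,0.12,0,0,0,0,1],[0.019,0.17,0,0,0,0,1],[0.024,0.22,0,0,0,0,1],[0.03,0.27,0,0,0,0,1],[0.035,0.32,0,0,0,0,1],[0.04,0.36,0,0,0,0,1],[0.043,0.39,0,0,0,0,1],[0.043,0.39,0,0,0,0,1]]

```text
time_s: 8.6
tool_pos: [0.6459, 0.0599, 0.0686]
tool_rot: [0.053, 0.999, -0.001, 0.0]
contact_force: [-3.1, -3.1, 8.7]
width: 0.013
```

Request:
arm_command:
  motion:
    - [[0,0,0,0,0,0,1],[0,0,0,0,0,0,1]]

```text
time_s: 8.8
tool_pos: [0.6459, 0.0599, 0.0686]
tool_rot: [0.053, 0.999, -0.0, 0.0]
contact_force: [-3.8, -2.6, 7.8]
width: 0.0132
```

Request:
arm_command:
  motion:
    - [[0,0,0,0,0,0,0.5],[0,0,0,0,0,0,0],[0,0,0,0,0,0,0],[0,0,0,0,0,0,0],[0,0,0.08,0,0,0,0],[0,0,0.2,0,0,0,0],[0,0,0.35,0,0,0,0],[0,0,0.5,0,0,0,0],[-0.15,0,0.55,0,0,0,0],[-0.3,0,0.6,0,0,0,0]]

```text
time_s: 9.8
tool_pos: [0.556, 0.0604, 0.2491]
tool_rot: [0.053, 0.999, 0.0, 0.001]
contact_force: [0.2, 1.2, 1.2]
width: 0.0428
```

Request:
arm_command:
  motion:
    - [[-0.15,0,0,0,0,0,0],[-0.25,0,0,0,0,0,0],[-0.25,0,0,0,0,0,0],[-0.25,0,0,0,0,0,0]]

```text
time_s: 10.2
tool_pos: [0.481, 0.0606, 0.2484]
tool_rot: [0.053, 0.999, 0.0, 0.001]
contact_force: [0.7, 0.1, 0.1]
width: 0.0428
```

Run:
```python
from h import *
_,a=snap('wrist','w3.png'); _,b=snap('side','s3.png')
cv2.imwrite('pics/m3.png',np.hstack([a[:,:,::-1][:, 100:500],b[:,:,::-1][:,240:]]))
s=ctrl.observe(); print(s['time_s'],s['tool_pos'],s['width'],s['contact_force'])
```

```text
10.3 [0.48199741 0.06052066 0.24800096] 0.042462651940742384 [-0.35108758 -0.97230972 -0.10268449]
```

View pics/m3.png

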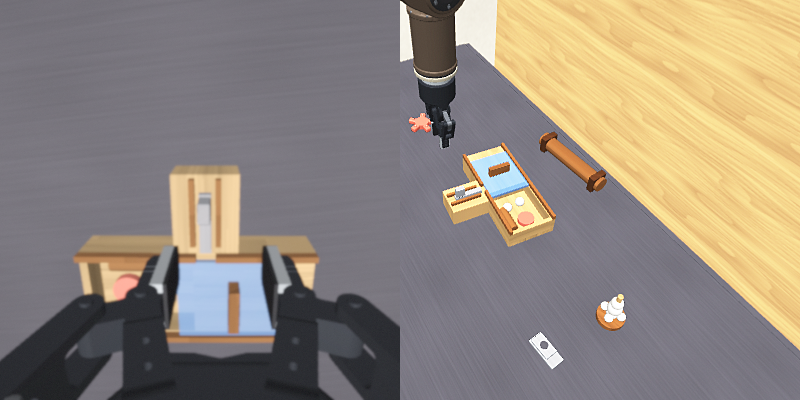

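The pictures show the lid open with the toys exposed, the lock slide still out, the beads where they were and the gripper clear. I'll do one numeric check from the side view before handing in.

Run:
```python
from h import *
c=cam('side'); ua=np.array([.107,.994,0])
p0=np.array([.633,-.0575,.086])
print('pred bar top at 0,105,120mm:',proj(c,[p0,p0+.105*ua,p0+.12*ua]).round(1))
def bar(f,r):
    im=cv2.imread('pics/'+f).astype(int); y0,y1,x0,x1=r; s=im[y0:y1,x0:x1]
    m=(s[:,:,2]>s[:,:,0]+45)&(s[:,:,2]<200); ys,xs=np.nonzero(m); return xs.mean()+x0,ys.mean()+y0
print(bar('side0.png',(188,210,346,373)),bar('s3.png',(160,180,326,352)))
d=cv2.absdiff(cv2.imread('pics/side0.png'),cv2.imread('pics/s3.png'))[285:335,430:475]; print('bead diff',d.mean())
```

```text
pred bar top at 0,105,120mm: [[358.5 195.5]
 [340.4 168.5]
 [338.  164.9]]
(np.float64(358.5620437956204), np.float64(200.55474452554745)) (np.float64(338.3969465648855), np.float64(170.4351145038168))
bead diff 1.6333333333333333
```

```bash
python3 -c "
from rig import ctrl; print(ctrl.hand_in())"
```

```text
the job is handed in; nothing more can be done
None
```

The keeper is open and the job is handed in; hand-in gives no verdict, so these are my own last checks.

- **Lock slide:** I gripped the tab and drew it about 37 mm along -x, to what felt like its stop (about 6 N). The pictures show it still out, with the tongue clear of the lid.
- **Lid:** I slid it by the pull bar, moving the tool 117 mm. The side camera puts the bar's travel at about 118 of 120 mm.
- **Release:** The gripper let go and moved well clear. The contact force then read about 1 N, which is sensor noise.
- **Beads:** The bead area looks the same in the side view before and after, so they did not shift.

I handed in at about 10 s of the 45 s allowed. One disagreement came up: the wrist camera put the tab about 5 mm off in y, because the pose reading was noisy while the arm settled. The grip absorbed it, pressing sideways with about 11 N for a moment. No check failed.

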